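# Hold a freshly glued box corner square

## Task

On the craft table two sides of a small wooden box have just been glued upright on its base board. Move the glue stick out of the corner and stand it upright on the bare table, off the base board; then pick up the L-shaped assembly square by its grip, lay it flat on the base board and press it into the corner until both its outer faces touch the two sides. Finish while still gripping the square and pressing it against both sides, and leave the other things on the table where they are.

Things in the scene. Friction and masses are not known exactly. Their poses are not given: they have to be found in the camera images.
- box: Half-built plywood box, fixed to the table. Base board 200 x 200 x 8 mm; origin at the centre of its underside, x and y along its edges, z up. Two upright sides, 10 mm thick and 40 mm high (tops 48 mm above the table), stand on it along its +x edge and its +y edge and meet in its +x +y corner; the other two edges are open. Their inner faces lie at x = +90 mm and y = +90 mm.
- far_side: The upright side along the box's +x edge, 190 mm long, fixed to the box; origin at the centre of its underside, 8 mm above the table; axes as the box's.
- left_side: The upright side along the box's +y edge, 200 mm long, fixed to the box; origin at the centre of its underside, 8 mm above the table; axes as the box's.
- box_corner (a point): Where the inner faces of the two sides meet the top of the base board (box frame 90, 90, 8 mm); axes as the box's.
- square: Loose L-shaped square, about 0.35 kg, flat; origin on its underside below the middle of the grip, z up. Two smooth aluminium legs 28 mm wide, 30 mm high: long leg along x from -100 to +38 mm, outer face at y = +50; short leg along y from -60 to +38 mm, outer face at x = +50 (the 12 mm at the corner are cut away). Seated: axes parallel to the box's, x = +50 face on far_side, y = +50 face on left_side.
- square_grip (a point): Middle of the square's upright wooden grip, 55 mm above the underside, over the square's origin (axes as the square's). The grip is a block 50 mm long, 20 mm thick, standing from 18 to 80 mm above the underside. It stands askew: its thin direction is the square's (+x, +y) diagonal, so fingers close along that diagonal.
- square_corner (a point): Point of the square's underside where the planes of its two outer faces meet (square frame 50, 50, 0 mm); it falls on box_corner when the square is seated.
- glue_stick: Loose white glue stick, standing on the base board in the way of the square, near the corner. 90 mm high, 27 mm across, with a grey cap 30 mm across from 60 to 90 mm up. About 40 g. Origin at the centre of its foot, z up.
- tape_roll: Roll of blue tape lying flat, 100 mm across, 36 mm high, 76 mm hole; origin at the centre of its underside. Leave alone.
- punch: Yellow and black hand punch for card, 110 x 62 x 70 mm; origin at the centre of its underside, long along x. Leave alone.
- marker_pot: Steel pot of markers, 76 mm across, about 135 mm high with the markers; origin at the centre of its foot. Leave alone.
Things that resemble listed ones, but are neither listed nor needed, are in the scene too. Leave any orange or turquoise look-alike of the square alone.

How it is judged:
On the way, in this order (a step that is already met when the one before it is completed fails the run):
1. the glue stick stands upright on the table, off the base board, and is let go (height (world z) of glue_stick below 0.004 m and angle between glue_stick's own z axis and vertical below 0.1 rad and linear speed of glue_stick below 0.02 m/s and contact force between each of the fingers, the arm, square and glue_stick below 0.05 N), for 0.2 s.
2. the gripped square lies flat in the corner and presses on both sides (x of square_corner in the frame of box_corner between -0.003 and 0.003 m and y of square_corner in the frame of box_corner between -0.003 and 0.003 m and z of square_corner in the frame of box_corner between -0.004 and 0.004 m and angle between the x axis of square and the x axis of box, either way round below 0.025 rad and angle between square's own z axis and vertical below 0.03 rad and contact force between square and far_side above 1 N and contact force between square and left_side above 1 N and contact force between the fingers and square above 3 N), for 0.3 s.
At the end, for the whole second after the job is handed in: Square gripped (over 3 N), flat on the base board (4 mm, 0.03 rad), corner point within 3 mm of the inner corner along each side, legs parallel within 0.025 rad, over 1 N on each side. Glue stick upright (0.1 rad) and still on the table, off the board, untouched (all of step 1 and all of step 2); the arm keeps its last pose, push and grip.
It fails at once if the tape roll is moved more than 20 mm (distance of tape_roll from where it was at the start of the episode above 0.02 m).
It fails at once if the punch is moved more than 20 mm (distance of punch from where it was at the start of the episode above 0.02 m).
It fails at once if the marker pot is moved more than 20 mm (distance of marker_pot from where it was at the start of the episode above 0.02 m).
It also fails if it takes over 64 s, if anything falls off the work surface, if the arm or the gripper's body presses on something with over 40 N, if the wrist force passes 120 N, or if a joint passes its speed limit or range.

## Robot

A 6-joint arm with a two-finger parallel gripper is mounted at the origin on the work surface. World frame = base frame: x ahead of the robot, y to its left, z up, the work surface at z = 0. Lengths are in m, angles in rad, forces in N, time in s.
With the tool pointing down it reaches from about 0.275 to 0.975 m from the base axis. Payload 8.4 kg.
Tool frame: the origin (TCP) lies where the fingers leave the gripper's body, on its centre line; the fingertips stand 88 mm ahead of it and the grasp point (between the pads) lies 69 mm ahead of it; z points along the fingers, y is the direction in which the jaws open and shut (so a half turn about z gives the same grasp; the last joint's range is limited). The gripper opens to 92 mm and grips with 3 to 60 N. Pads are 20 mm wide; open, the fingers measure 128 mm over their backs; the gripper's body (75 mm by 189 mm) begins 69 mm behind the grasp point.
Start: joints at [-1.162, 0.353, 1.633, -0, 1.155, -0.002], TCP at [0.25, -0.573, 0.303] pointing down, gripper open.
Joint ranges: [-2.63, 2.63], [-0.92, 2.1], [0.06, 2.66], [-1.3, 4.44], [0, 2.69], [-3.02, 3.02]. Speed limits (rad/s): [2.22, 2.22, 2.79, 3.14, 3.14, 3.14].

## Interface

Orientations are given as a unit quaternion [x, y, z, w].
In Python, from workcell import readout, cams, env gives the robot as it stands. The module is installed in compiled form; this text tells all that it offers.
- The arm moves only by the tool servo_tool, never from a script. Its argument "deltas" is a list of rows, each a list of 3 entries, a list of its own where there are three numbers: the gripper command: -1 is shut, 1 is fully open, values between are in proportion, then the shift along the tool's x, y, z in m, then the turn about the tool's z in degrees. A call has 1 to 10 rows; each row shifts and turns the commanded pose from where the row before left it, along the tool's axes as they then stand; what a row does not reach is not made up. A row lasts 1/12 s, in which the tool goes at most 41.7 mm and 7.16 degrees, less where a joint would pass 70% of its speed; a pose out of reach is approached as far as the arm can. A call with a gripper value outside its range is refused whole. The fingers move at their own pace and stop on an object; "squeeze" is the grip in N (left out, the last holds). Time passes only in rows, so rows that do not move let the fingers close. It gives the time, the measured TCP pose, the force and the opening at its end, in the units of the state.
- readout.state(): the state, without advancing time (a new reading comes with each control period).
- cams.get_image(name): name is "scene" or "top"; returns the picture (420x560x3 uint8, blue, green, red); there is no depth.
- cams.get_calibration(name): a dict with "fx", "fy", "cx", "cy" (pixels), "world_to_cam" (4x4, takes a point from world to camera coordinates). Camera axes: x right, y up, looking along -z (the intrinsics and any distortion apply to the point x, -y, -z); pixel columns grow to the right and rows downward; lengths in m; the calibration is good to about 2 mm. A picture is of the moment at which its call begins. get_calibration takes no time and is no camera call.
- env.close_job(): hands the job in, once; it reports no verdict.
The state is a dict: "time": time; "q": joint angles; "dq": joint speeds; "effort": joint torques, N m; "tool_pos": TCP position; "eef_rot": TCP orientation; "ft_force": force on the tool from outside, world axes, zero at the start; "torque": the same for the moment, N m; "finger_gap": finger opening in m.
Only numpy, scipy, OpenCV 4.12 (cv2) and the standard library are available. Lean on these libraries where they do the work, as an engineer would, in place of code of your own. Each camera call takes 0.05 s, during which the arm holds its last target.

## Working session

There is one attempt and no reset: what is moved stays moved. The work goes in short steps, Python scripts to look and compute and a tool call to move; the robot and the scene stay as the last step left them, time stands still between calls to the robot, and variables do not carry over. Pictures are saved under pics/ and viewed, and the job is handed in when it is done.

Besides the shell and the picture viewer there is one more tool, called after "Call:" by a JSON object that holds its "api" and its "payload". servo_tool: Moves the arm, as the interface text tells. Its arguments: {"type":"object","properties":{"deltas":{"type":"array","items":{"type":"array"}},"squeeze":{"type":"number"}},"required":["deltas"]}

```bash
mkdir -p pics
cat > h.py <<'E'
import numpy as np, cv2
from workcell import readout, cams, env
def grab(n,f):
    im=np.array(cams.get_image(n)); cv2.imwrite(f,im); return im
def proj(n,P):
    c=cams.get_calibration(n); P=np.atleast_2d(P); T=np.array(c['world_to_cam'])
    p=(T[:3,:3]@P.T).T+T[:3,3]
    return np.c_[c['cx']+c['fx']*p[:,0]/-p[:,2], c['cy']+c['fy']*(-p[:,1])/-p[:,2]]
def ray(n,uv):
    c=cams.get_calibration(n);T=np.array(c['world_to_cam']);R=T[:3,:3];o=-R.T@T[:3,3]
    d=np.array([(uv[0]-c['cx'])/c['fx'],-(uv[1]-c['cy'])/c['fy'],-1.]);return o,R.T@d
def onz(n,uv,z):
    o,d=ray(n,uv);return o+d*(z-o[2])/d[2]
E
python3 - <<'E'
from h import *
grab('scene','pics/s0.png');grab('top','pics/t0.png')
for n in('scene','top'):
    print(cams.get_calibration(n))
s=readout.state();print(s)
E
```

```text
{'fx': 458.4640464563283, 'fy': 458.4640464563283, 'cx': 283.8575775317566, 'cy': 215.5962305610283, 'world_to_cam': array([[-0.78611091,  0.61808339, -0.00160211,  0.31985967],
       [-0.45404293, -0.57571304,  0.67999964,  0.24105222],
       [ 0.41937413,  0.53528256,  0.73321069, -1.44148067],
       [ 0.        ,  0.        ,  0.        ,  1.        ]])}
{'fx': 446.9788218060537, 'fy': 446.9788218060537, 'cx': 274.29078722106107, 'cy': 212.78168064349256, 'world_to_cam': array([[ 0.00684037, -0.99993288,  0.00935166,  0.06043907],
       [ 0.9989375 ,  0.00725918,  0.04551019, -0.47901604],
       [-0.04557502,  0.00903042,  0.9989201 , -1.41822092],
       [ 0.        ,  0.        ,  0.        ,  1.        ]])}
{'time': 0.1, 'q': array([-1.16237263e+00,  3.53570193e-01,  1.63409382e+00, -3.95537263e-06,
        1.15523087e+00, -2.41718556e-03]), 'dq': array([-0.00038599, -0.00253444, -0.00212821, -0.00053631,  0.00016878,
       -0.0011781 ]), 'effort': array([ 1.04848114e-03, -5.94903839e+01, -3.34929872e+01,  7.00189685e-02,
        1.83633267e-02, -5.50132381e-05]), 'tool_pos': array([ 0.2494571 , -0.5726607 ,  0.30202957]), 'eef_rot': array([ 9.78974939e-01,  2.03979521e-01, -1.33044443e-04, -6.37381277e-04]), 'ft_force': array([-0.29855168,  0.3749351 ,  0.3298908 ]), 'torque': array([ 0.06487844, -0.01446022, -0.02787955]), 'finger_gap': 0.09194190036707281}
```

View pics/s0.png

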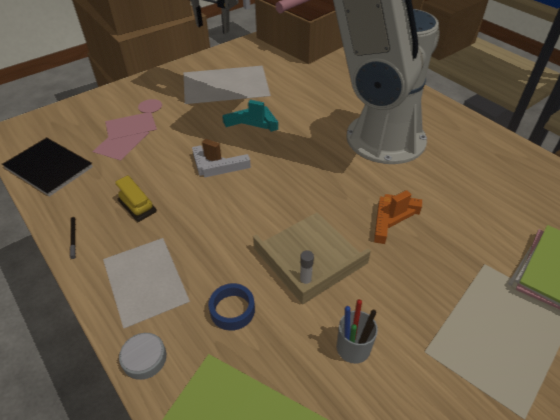

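View pics/t0.png

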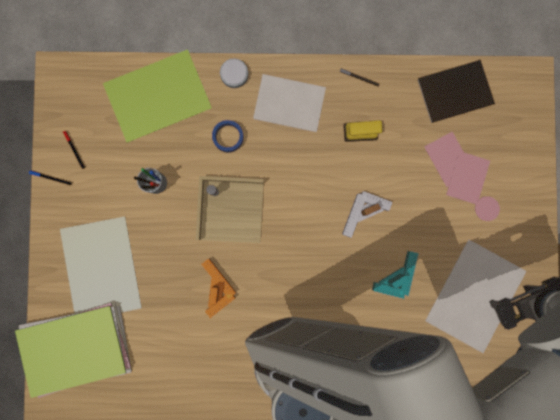

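Run:
```python
import cv2,numpy as np
t=cv2.imread('pics/t0.png');s=cv2.imread('pics/s0.png')
def c(i,x0,y0,x1,y1,k,f): cv2.imwrite(f,cv2.resize(i[y0:y1,x0:x1],None,fx=k,fy=k,interpolation=cv2.INTER_CUBIC))
c(t,190,165,280,250,8,'pics/tb.png');c(t,335,180,405,245,8,'pics/tq.png')
c(s,240,205,380,305,5,'pics/sb.png');c(s,180,125,260,185,8,'pics/sq.png')
```

```text
(no output)
```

View pics/tb.png

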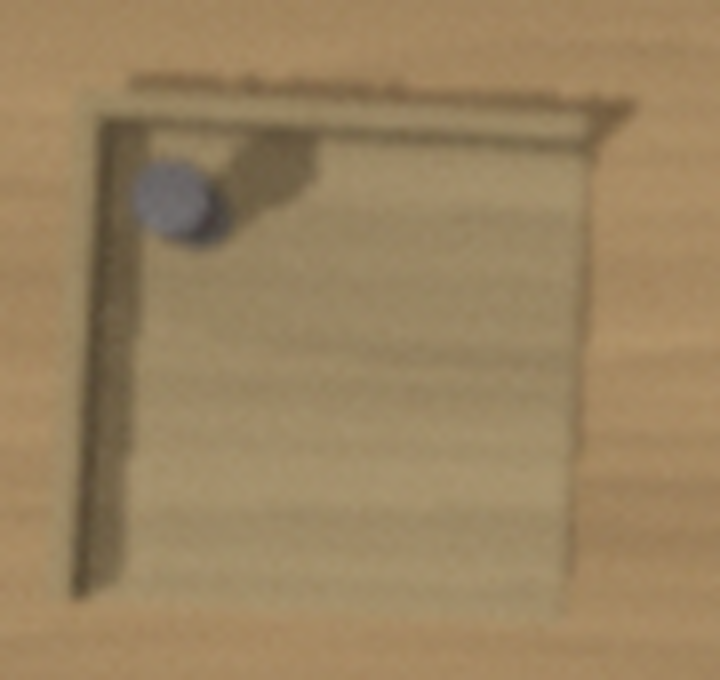

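View pics/tq.png

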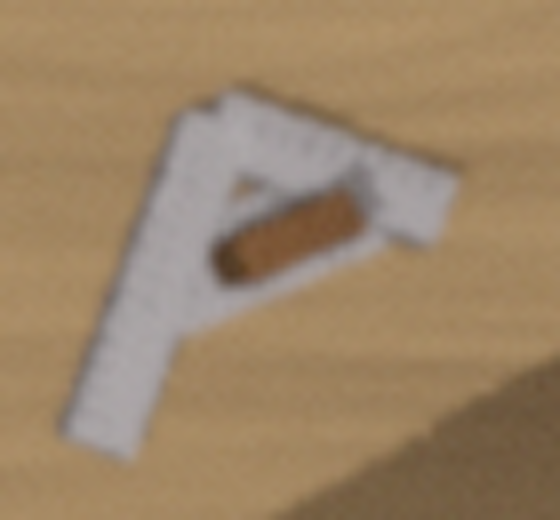

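View pics/sb.png

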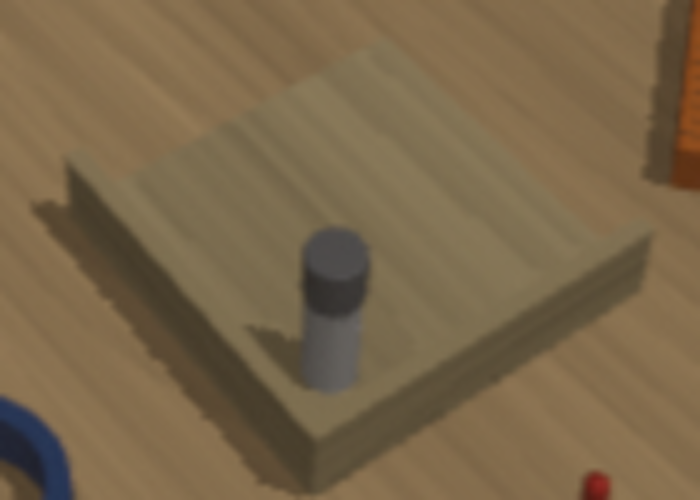

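View pics/sq.png

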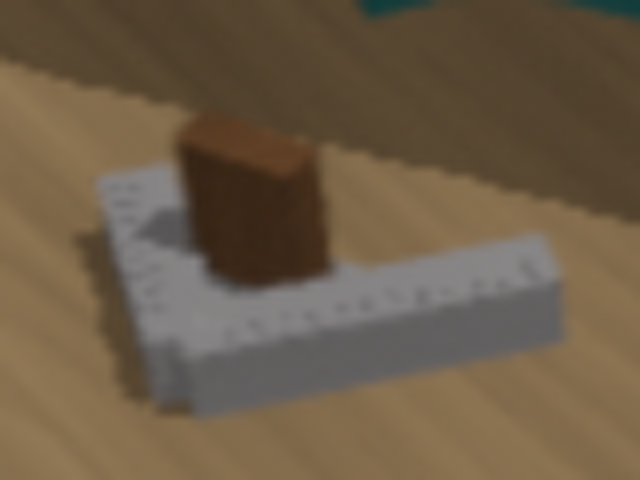

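```bash
cat >> h.py <<'E'
from scipy.ndimage import map_coordinates
def edge(im,p,q,pol=0,hw=2.5,m=0.12,ch=None):
    """subpixel line fit near p-q. returns refined endpoints and rms"""
    g=(cv2.cvtColor(im,cv2.COLOR_BGR2GRAY) if ch is None else ch).astype(float)
    p=np.array(p,float);q=np.array(q,float);d=(q-p);L=np.linalg.norm(d);d/=L;n=np.array([-d[1],d[0]])
    ts=np.arange(m*L,(1-m)*L,0.5);ss=np.arange(-hw,hw+.01,.1)
    A=[];B=[]
    for t in ts:
        P=p+d*t+ss[:,None]*n
        v=map_coordinates(g,[P[:,1],P[:,0]],order=1);gr=np.gradient(np.convolve(v,np.ones(7)/7,'same'))[5:-5]
        gr=np.abs(gr) if pol==0 else np.clip(gr*pol,0,None)
        k=gr.argmax();w=gr[max(0,k-6):k+7];A.append(t);B.append((w*ss[5:-5][max(0,k-6):k+7]).sum()/(w.sum()+1e-9))
    A=np.array(A);B=np.array(B);ok=np.ones(len(A),bool)
    for _ in range(5):
        c=np.polyfit(A[ok],B[ok],1);r=B-np.polyval(c,A);s=max(.1,np.median(np.abs(r[ok]))*2.5);ok=np.abs(r)<s
    return p+n*np.polyval(c,0),p+d*L+n*np.polyval(c,L),r[ok].std(),ok.mean()
E
python3 - <<'E'
from h import *
t=cv2.imread('pics/t0.png')
f=lambda x,y,X,Y:((x+.5)/8-.5+X,(y+.5)/8-.5+Y)
B=lambda x,y:f(x,y,190,165); Q=lambda x,y:f(x,y,335,180)
ang=lambda a,b:np.degrees(np.arctan2(b[1]-a[1],b[0]-a[0]))
def rep(n,p,q,z,**k):
    a,b,s,o=edge(t,p,q,**k);A=onz('top',a,z);Bq=onz('top',b,z)
    print(n,a.round(2),b.round(2),'rms',round(s,2),round(o,2),A.round(4),Bq.round(4),'ang',ang(A,Bq).round(2),'len',np.linalg.norm(A-Bq).round(4));return A,Bq
rep('left inner top',B(76,598),B(101,122),.048)
rep('left outer top',B(52,598),B(80,97),.048)
rep('far inner top',B(101,120),B(588,138),.048)
rep('far outer top',B(80,95),B(588,114),.048)
rep('board -y',B(565,610),B(582,150),.008)
rep('board -x',B(60,598),B(565,618),.008)
print('silver')
rep('long outer',Q(62,430),Q(180,112),.03)
rep('long inner',Q(135,455),Q(178,335),.03)
rep('short outer',Q(235,88),Q(458,170),.03)
rep('long end',Q(65,432),Q(135,458),.03)
rep('short end',Q(432,245),Q(458,172),.03)
hsv=cv2.cvtColor(t,cv2.COLOR_BGR2HSV)
m=((hsv[...,1]>120)&(hsv[...,2]<150)).astype(np.uint8);m[:,:355]=0;m[:, 390:]=0;m[:200]=0;m[220:]=0
ys,xs=np.nonzero(m);print(len(xs),xs.mean(),ys.mean(), cv2.minAreaRect(np.c_[xs,ys].astype(np.float32)))
print('grip top?',onz('top',(xs.mean(),ys.mean()),.08))
# glue cap
print('cap', onz('top',B(172,200),.09))
s=cv2.imread('pics/s0.png')
g=lambda x,y:((x+.5)/5-.5+240,(y+.5)/5-.5+205)
print('cap scene',onz('scene',g(337,253),.09),'box outer corner scene',onz('scene',g(315,437),.048),'far right',onz('scene',g(70,155),.048),'left end',onz('scene',g(652,232),.048))
k=lambda x,y:((x+.5)/8-.5+180,(y+.5)/8-.5+125)
print('grip top scene',onz('scene',k(248,145),.08))
E
```

```text
left inner top [198.29 239.27] [202.07 179.81] rms 0.25 1.0 [0.393  0.2992 0.048 ] [0.5782 0.2901 0.048 ] ang -2.8 len 0.1854
left outer top [197.78 239.41] [201.3  176.78] rms 0.02 1.0 [0.3925 0.3007 0.048 ] [0.5876 0.2926 0.048 ] ang -2.38 len 0.1953
far inner top [202.22 178.72] [263.06 181.9 ] rms 0.12 0.61 [0.5816 0.2897 0.048 ] [0.5731 0.0999 0.048 ] ang -92.55 len 0.19
far outer top [199.47 178.93] [263.1  177.71] rms 0.61 0.87 [0.5809 0.2982 0.048 ] [0.5863 0.0998 0.048 ] ang -88.44 len 0.1985
board -y [259.31 240.78] [264.94 183.41] rms 0.48 0.95 [0.3889 0.111  0.008 ] [0.5729 0.0945 0.008 ] ang -5.13 len 0.1848
board -x [197.09 238.65] [260.13 243.32] rms 1.32 1.0 [0.3943 0.3094 0.008 ] [0.3808 0.1083 0.008 ] ang -93.86 len 0.2016
silver
long outer [342.85 233.51] [357.87 193.86] rms 0.1 0.71 [ 0.4139 -0.1525  0.03  ] [ 0.5396 -0.2001  0.03  ] ang -20.75 len 0.1344
long inner [351.17 236.34] [356.65 221.38] rms 0.2 1.0 [ 0.4051 -0.1788  0.03  ] [ 0.4524 -0.1961  0.03  ] ang -20.16 len 0.0504
short outer [363.76 191.04] [391.46 201.76] rms 0.18 0.93 [ 0.5486 -0.2188  0.03  ] [ 0.5153 -0.3066  0.03  ] ang -110.8 len 0.0939
long end [342.73 233.46] [351.39 236.94] rms 0.2 1.0 [ 0.414  -0.1521  0.03  ] [ 0.4033 -0.1794  0.03  ] ang -111.53 len 0.0294
short end [388.68 210.23] [392.04 201.14] rms 0.19 1.0 [ 0.4884 -0.2976  0.03  ] [ 0.5173 -0.3084  0.03  ] ang -20.48 len 0.0308
74 370.5 209.3108108108108 ((370.4000244140625, 209.3000030517578), (4.472135543823242, 16.54690170288086), 63.43495178222656)
grip top? [ 0.48813564 -0.22878402  0.08      ]
cap [0.54380825 0.25609641 0.09      ]
cap scene [0.53949735 0.25174383 0.09      ] box outer corner scene [0.59005416 0.29913983 0.048     ] far right [0.5800213  0.10196427 0.048     ] left end [0.39313514 0.30963069 0.048     ]
grip top scene [ 0.4890087  -0.23211669  0.08      ]
```

Run:
```python
from h import *
t=cv2.imread('pics/t0.png');s=cv2.imread('pics/s0.png')
f=lambda x,y,X,Y:((x+.5)/8-.5+X,(y+.5)/8-.5+Y)
B=lambda x,y:f(x,y,190,165)
g=lambda x,y:((x+.5)/5-.5+240,(y+.5)/5-.5+205)
ang=lambda a,b:np.degrees(np.arctan2(b[1]-a[1],b[0]-a[0]))
def rep(n,p,q,z,im=t,cam='top',**k):
  for hw in(1.2,1.8):
    a,b,ss,o=edge(im,p,q,hw=hw,**k);A=onz(cam,a,z);Bq=onz(cam,b,z)
    print(n,(a-p).round(2),(b-q).round(2),'rms',round(ss,2),round(o,2),A.round(4),Bq.round(4),'ang',ang(A,Bq).round(2))
rep('left inner top',B(76,590),B(101,125),.048)
rep('left outer top',B(52,598),B(80,97),.048)
rep('far inner top',B(101,122),B(588,138),.048)
rep('far outer top',B(80,92),B(588,112),.048)
rep('board -y',B(567,605),B(587,150),.008)
print('scene')
S=dict(im=s,cam='scene')
rep('left outer',g(315,437),g(652,232),.048,**S)
rep('left inner',g(318,412),g(640,222),.048,**S)
rep('far outer',g(70,158),g(315,437),.048,**S)
rep('far inner',g(82,152),g(318,412),.048,**S)
rep('-y base', g(135,178),g(385,40),.008,**S)
rep('-x base', g(385,40),g(590,235),.008,**S)
```

```text
left inner top [-0.4  -0.02] [-0.14 -0.01] rms 0.11 1.0 [0.396  0.2981 0.048 ] [0.577  0.2901 0.048 ] ang -2.5
left inner top [-0.66 -0.04] [-0.17 -0.01] rms 0.22 1.0 [0.396  0.2989 0.048 ] [0.577  0.2902 0.048 ] ang -2.73
left outer top [0.47 0.03] [0.44 0.02] rms 0.03 0.9 [0.3927 0.3046 0.048 ] [0.5878 0.2967 0.048 ] ang -2.33
left outer top [1.05 0.06] [1.05 0.06] rms 0.03 1.0 [0.3926 0.3028 0.048 ] [0.5877 0.2948 0.048 ] ang -2.36
far inner top [ 0.02 -0.6 ] [ 0.   -0.02] rms 0.04 0.56 [0.5801 0.2897 0.048 ] [0.5735 0.0999 0.048 ] ang -91.99
far inner top [ 0.04 -1.09] [-0.    0.15] rms 0.1 0.63 [0.5816 0.2897 0.048 ] [0.5729 0.0999 0.048 ] ang -92.6
far outer top [ 0.02 -0.45] [-0.01  0.25] rms 0.17 0.98 [0.5913 0.298  0.048 ] [0.5828 0.1    0.048 ] ang -92.44
far outer top [ 0.03 -0.7 ] [-0.02  0.4 ] rms 0.24 0.98 [0.592 0.298 0.048] [0.5823 0.1    0.048 ] ang -92.8
board -y [-0.45 -0.02] [0.26 0.01] rms 0.4 1.0 [0.3908 0.1088 0.008 ] [0.5731 0.1001 0.008 ] ang -2.75
board -y [-1.03 -0.05] [1.84 0.08] rms 0.39 0.91 [0.3909 0.1107 0.008 ] [0.573 0.095 0.008] ang -4.93
scene
left
[... 581 characters left out ...]
 0.9 [0.5828 0.1039 0.048 ] [0.5915 0.2993 0.048 ] ang 87.47
far inner [ 0.32 -0.29] [ 0.1  -0.09] rms 0.07 0.73 [0.5732 0.1037 0.048 ] [0.5804 0.2899 0.048 ] ang 87.79
far inner [ 0.52 -0.48] [ 0.11 -0.1 ] rms 0.15 0.78 [0.5725 0.1036 0.048 ] [0.5804 0.2899 0.048 ] ang 87.57
-y base [-0.21 -0.38] [-0.22 -0.4 ] rms 0.04 0.7 [0.5447 0.1043 0.008 ] [0.3836 0.11   0.008 ] ang 177.97
-y base [-0.43 -0.78] [-0.44 -0.8 ] rms 0.11 0.72 [0.5443 0.1029 0.008 ] [0.3831 0.1085 0.008 ] ang 178.01
-x base [ 0.29 -0.31] [ 0.32 -0.34] rms 0.03 0.98 [0.3828 0.1111 0.008 ] [0.3899 0.2728 0.008 ] ang 87.46
-x base [ 0.61 -0.65] [ 0.59 -0.62] rms 0.1 0.75 [0.3813 0.1107 0.008 ] [0.3888 0.2726 0.008 ] ang 87.34
```

Call:
{"api": "servo_tool", "payload": {"deltas": [[1,[0,0,0],-6],[1,[0,0,0],-6],[1,[0,0,0],-6],[1,[0,0,0],-6],[1,[0,0,0],-6],[1,[0,0,0],-6],[1,[0,0,0],-6],[1,[0,0,0],-6],[1,[0,0,0],-6],[1,[0,0,0],-6]], "squeeze": 12}}

```text
time: 0.93
tool_pos: [0.2495, -0.5728, 0.3022]
eef_rot: [0.744, 0.668, 0.0, -0.0]
ft_force: [0.5, 1.0, -0.2]
finger_gap: 0.0917
```

Call:
{"api": "servo_tool", "payload": {"deltas": [[1,[0,0,0],-6],[1,[0,0,0],-6],[1,[0,0,0],-6],[1,[0,0,0],-6],[1,[0,0,0],-6],[1,[0,0,0],0],[1,[0,0,0],0]]}}

```text
time: 1.52
tool_pos: [0.2495, -0.5729, 0.3024]
eef_rot: [0.549, 0.836, 0.0, -0.0]
ft_force: [0.5, -0.6, 0.4]
finger_gap: 0.0919
```

```bash
cat >> h.py <<'E'
from scipy.spatial.transform import Rotation as Ro
def need(gx,gy,gz,yaw=None):
    """grasp point target world -> tool-frame shift; yaw = wanted tool y yaw (deg)"""
    s=readout.state();R=Ro.from_quat(s['eef_rot']).as_matrix();p=s['tool_pos']+R[:,2]*.069
    y=np.degrees(np.arctan2(R[1,1],R[0,1]))
    print('t',round(s['time'],2),'grasp',p.round(4),'yaw_y',y.round(2),'tilt',np.degrees(np.arccos(-R[2,2])).round(2),'gap',round(s['finger_gap'],4),'F',s['ft_force'].round(2),'q6',s['q'][5].round(2))
    print('shift tool mm',(R.T@(np.array([gx,gy,gz])-p)*1000).round(1), 'turn', None if yaw is None else -(((yaw-y)+90)%180-90))
E
python3 - <<'E'
from h import *
t=cv2.imread('pics/t0.png');s=cv2.imread('pics/s0.png')
# cap top centroid by mask
h=cv2.cvtColor(t,cv2.COLOR_BGR2HSV)[165:250,190:280]
m=((h[...,1]<75)).astype(np.uint8);n,l,st,c=cv2.connectedComponentsWithStats(m);
for i in range(1,n):
    if st[i,4]>10:print(st[i],c[i]+[190,165],onz('top',c[i]+[190,165],.09+.008))
need(.542,.254,.18)
E
```

```text
[ 16  20  13  11 110] [211.74545455 190.07272727] [0.54151267 0.25296248 0.098     ]
t 1.52 grasp [ 0.2495 -0.5728  0.2334] yaw_y 23.35 tilt 0.03 gap 0.0919 F [ 0.53 -0.59  0.41] q6 -1.57
shift tool mm [643.1 596.3  53.8] turn None
```

Call:
{"api": "servo_tool", "payload": {"deltas": [[1,[0.028,0.026,0],0],[1,[0.028,0.026,0],0],[1,[0.028,0.026,0],0],[1,[0.028,0.026,0],0],[1,[0.028,0.026,0],0],[1,[0.028,0.026,0],0],[1,[0.028,0.026,0],0],[1,[0.028,0.026,0],0],[1,[0.028,0.026,0],0],[1,[0.028,0.026,0],0]]}}

```text
time: 2.35
tool_pos: [0.3762, -0.2107, 0.3028]
eef_rot: [0.55, 0.835, 0.0, 0.0]
ft_force: [1.3, -0.5, -0.4]
finger_gap: 0.0916
```

Call:
{"api": "servo_tool", "payload": {"deltas": [[1,[0.028,0.026,0],0],[1,[0.028,0.026,0],0],[1,[0.028,0.026,0],0],[1,[0.028,0.026,0],0],[1,[0.028,0.026,0],0],[1,[0.028,0.026,0],0],[1,[0.028,0.026,0],0],[1,[0.028,0.026,0],0],[1,[0.028,0.026,0],0],[1,[0.028,0.026,0],0]]}}

```text
time: 3.18
tool_pos: [0.5029, 0.1501, 0.3027]
eef_rot: [0.55, 0.835, 0.0, 0.0]
ft_force: [1.1, 0.2, 0.1]
finger_gap: 0.0921
```

```bash
python3 -c "
from h import *
need(.5435,.2555,.078)"
```

```text
t 3.18 grasp [0.5029 0.1501 0.2337] yaw_y 23.33 tilt 0.01 gap 0.0921 F [1.12 0.17 0.11] q6 -0.12
shift tool mm [ 80.7  79.  155.7] turn None
```

Call:
{"api": "servo_tool", "payload": {"deltas": [[1,[0.027,0.026,0],0],[1,[0.027,0.026,0],0],[1,[0.027,0.027,0],0],[1,[0,0,0.025],0],[1,[0,0,0.025],0],[1,[0,0,0.01],0],[1,[0,0,0],0],[1,[0,0,0],0]]}}

```text
time: 3.85
tool_pos: [0.5427, 0.2535, 0.2427]
eef_rot: [0.549, 0.836, -0.0, -0.0]
ft_force: [-0.1, 0.1, 1.3]
finger_gap: 0.0922
```

```bash
python3 -c "
from h import *
need(.5435,.2555,.078)
a=grab('scene','pics/s1.png');b=grab('top','pics/t1.png')
cv2.imwrite('pics/c1.png',np.hstack([cv2.resize(a[160:320,220:400],None,fx=2.2,fy=2.2),cv2.resize(b[120:280,140:320],None,fx=2.2,fy=2.2)]))"
```

```text
t 3.85 grasp [0.5426 0.2535 0.1737] yaw_y 23.43 tilt 0.06 gap 0.0922 F [-0.15  0.08  1.34] q6 0.03
shift tool mm [ 1.5  1.7 95.7] turn None
```

View pics/c1.png

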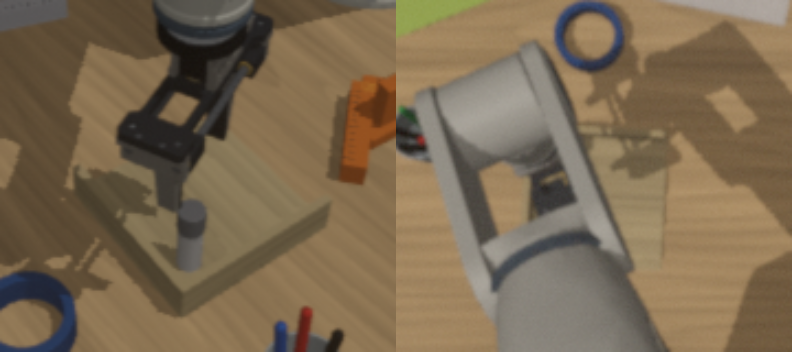

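Call:
{"api": "servo_tool", "payload": {"deltas": [[1,[0.001,0.002,0.02],0],[1,[0,0,0.025],0],[1,[0,0,0.02],0],[1,[0,0,0.015],0],[1,[0,0,0.01],0],[1,[0,0,0.006],0],[1,[0,0,0],0]]}}

```text
time: 4.53
tool_pos: [0.5443, 0.2554, 0.1466]
eef_rot: [0.548, 0.836, -0.0, -0.0]
ft_force: [-0.1, -0.6, -0.1]
finger_gap: 0.0917
```

Call:
{"api": "servo_tool", "payload": {"deltas": [[0.2,[0,0,0],0],[-0.2,[0,0,0],0],[-1,[0,0,0],0],[-1,[0,0,0],0],[-1,[0,0,0],0],[-1,[0,0,0],0],[-1,[0,0,0],0],[-1,[0,0,0],0]]}}

```text
time: 5.2
tool_pos: [0.5442, 0.2556, 0.1467]
eef_rot: [0.548, 0.836, 0.0, 0.0]
ft_force: [0.2, 0.1, -0.3]
finger_gap: 0.0407
```

```bash
python3 -c "
from h import *
need(.42,0,.19)"
```

```text
t 5.2 grasp [0.5442 0.2556 0.0777] yaw_y 23.54 tilt 0.0 gap 0.0407 F [ 0.23  0.1  -0.28] q6 0.03
shift tool mm [-184.7 -215.9 -112.3] turn None
```

Call:
{"api": "servo_tool", "payload": {"deltas": [[-1,[0,0,0],0],[-1,[0,0,0],0],[-1,[0,0,0],0],[-1,[0,0,0],0],[-1,[0,0,0],0]]}}

```text
time: 5.62
tool_pos: [0.5442, 0.2556, 0.1466]
eef_rot: [0.548, 0.836, -0.0, -0.0]
ft_force: [-0.5, 0.1, 0.5]
finger_gap: 0.0295
```

Call:
{"api": "servo_tool", "payload": {"deltas": [[-1,[0,0,-0.01],0],[-1,[0,0,-0.02],0],[-1,[0,0,-0.03],0],[-1,[0,0,-0.03],0],[-1,[0,0,-0.02],0],[-1,[0,0,0],0]]}}

```text
time: 6.12
tool_pos: [0.5461, 0.2565, 0.2622]
eef_rot: [0.548, 0.836, 0.003, 0.002]
ft_force: [-0.5, 0.6, 0.6]
finger_gap: 0.0297
```

Call:
{"api": "servo_tool", "payload": {"deltas": [[-1,[-0.01,-0.012,0],0],[-1,[-0.02,-0.024,0],0],[-1,[-0.025,-0.03,0],0],[-1,[-0.025,-0.03,0],0],[-1,[-0.025,-0.03,0],0],[-1,[-0.025,-0.03,0],0],[-1,[-0.025,-0.03,0],0],[-1,[-0.02,-0.02,0],0],[-1,[-0.01,-0.01,0],0],[-1,[0,0,0],0]]}}

```text
time: 6.95
tool_pos: [0.4184, -0.0023, 0.2564]
eef_rot: [0.549, 0.836, -0.001, -0.0]
ft_force: [0.2, 0.0, 0.2]
finger_gap: 0.0298
```

```bash
python3 -c "
from h import *
need(.42,0,.0705)
a=grab('scene','pics/s2.png');b=grab('top','pics/t2.png')
cv2.imwrite('pics/c2.png',np.hstack([cv2.resize(a[80:300,150:400],None,fx=1.6,fy=1.6),cv2.resize(b[120:340,170:420],None,fx=1.6,fy=1.6)]))"
```

```text
t 6.95 grasp [ 0.4183 -0.0023  0.1874] yaw_y 23.39 tilt 0.08 gap 0.0298 F [0.16 0.02 0.24] q6 -0.42
shift tool mm [  1.4   2.7 116.9] turn None
```

View pics/c2.png

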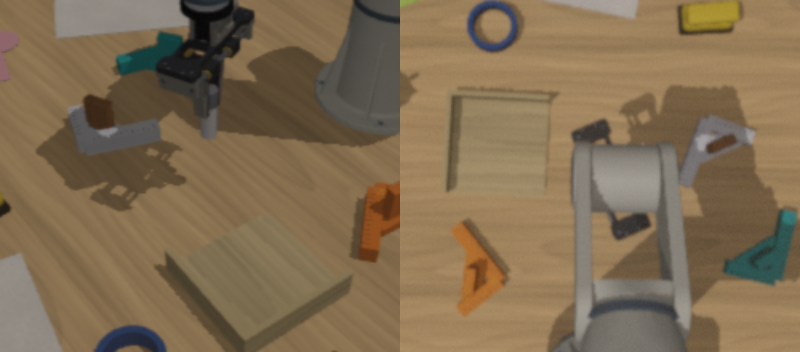

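Call:
{"api": "servo_tool", "payload": {"deltas": [[-1,[0,0,0.02],0],[-1,[0,0,0.03],0],[-1,[0,0,0.03],0],[-1,[0,0,0.02],0],[-1,[0,0,0.01],0],[-1,[0,0,0.005],0],[-1,[0,0,0],0],[-1,[0,0,0.001],0],[-1,[0,0,0],0]]}}

```text
time: 7.8
tool_pos: [0.4208, 0.0001, 0.1413]
eef_rot: [0.548, 0.837, 0.0, 0.0]
ft_force: [-0.1, 0.2, -0.4]
finger_gap: 0.0297
```

```bash
python3 -c "
from h import *
need(.42,0,.0697)"
```

```text
t 7.8 grasp [4.208e-01 1.000e-04 7.230e-02] yaw_y 23.56 tilt 0.07 gap 0.0297 F [-0.08  0.15 -0.37] q6 -0.41
shift tool mm [ 0.2 -0.8  2.6] turn None
```

Call:
{"api": "servo_tool", "payload": {"deltas": [[-1,[0,0,0.001],0],[-1,[0,0,0.001],0],[-1,[0,0,0.0005],0],[-1,[0,0,0],0],[-1,[0,0,0],0]]}}

```text
time: 8.22
tool_pos: [0.4204, -0.0003, 0.1385]
eef_rot: [0.548, 0.836, 0.0, 0.0]
ft_force: [-0.3, 0.6, 2.3]
finger_gap: 0.0299
```

```bash
python3 -c "
from h import *
need(.42,0,.0697)"
```

```text
t 8.22 grasp [ 4.204e-01 -3.000e-04  6.950e-02] yaw_y 23.53 tilt 0.05 gap 0.0299 F [-0.28  0.57  2.27] q6 -0.42
shift tool mm [ 0.5 -0.3 -0.2] turn None
```

Call:
{"api": "servo_tool", "payload": {"deltas": [[-0.2,[0,0,0],0],[0,[0,0,0],0],[0.4,[0,0,0],0],[1,[0,0,0],0],[1,[0,0,0],0],[1,[0,0,0],0],[1,[0,0,0],0],[1,[0,0,0],0],[1,[0,0,0],0],[1,[0,0,0],0]]}}

```text
time: 9.05
tool_pos: [0.4201, -0.0003, 0.1382]
eef_rot: [0.548, 0.836, 0.0, 0.0]
ft_force: [-0.3, 1.0, 0.7]
finger_gap: 0.0919
```

Call:
{"api": "servo_tool", "payload": {"deltas": [[1,[0,0,-0.01],0],[1,[0,0,-0.02],0],[1,[0,0,-0.03],0],[1,[0,0,-0.03],0],[1,[0,0,-0.03],0],[1,[0,0,-0.01],0],[1,[0,0,0],0]]}}

```text
time: 9.63
tool_pos: [0.4214, -0.0003, 0.2705]
eef_rot: [0.548, 0.836, 0.001, 0.002]
ft_force: [0.9, -0.9, -0.6]
finger_gap: 0.0918
```

```bash
python3 -c "
from h import *
need(.489,-.234,.17,24.25)"
```

```text
t 9.63 grasp [ 4.217e-01 -3.000e-04  2.015e-01] yaw_y 23.53 tilt 0.29 gap 0.0918 F [ 0.87 -0.91 -0.58] q6 -0.42
shift tool mm [-241.1  -31.8   31.8] turn -0.7162394658520697
```

Call:
{"api": "servo_tool", "payload": {"deltas": [[1,[-0.015,-0.002,0],-0.7],[1,[-0.03,-0.004,0],0],[1,[-0.035,-0.004,0],0],[1,[-0.035,-0.004,0],0],[1,[-0.035,-0.005,0],0],[1,[-0.035,-0.005,0],0],[1,[-0.03,-0.004,0],0],[1,[-0.02,-0.003,0],0],[1,[-0.006,-0.001,0.02],0],[1,[0,0,0],0]]}}

```text
time: 10.47
tool_pos: [0.4881, -0.234, 0.2436]
eef_rot: [0.544, 0.839, -0.0, -0.003]
ft_force: [-1.1, 0.0, -0.2]
finger_gap: 0.0917
```

```bash
python3 -c "
from h import *
need(.489,-.234,.055,24.25)
a=grab('scene','pics/s3.png');b=grab('top','pics/t3.png')
cv2.imwrite('pics/c3.png',np.hstack([cv2.resize(a[70:220,150:320],None,fx=2.3,fy=2.3),cv2.resize(b[140:290,260:430],None,fx=2.3,fy=2.3)]))"
```

```text
t 10.47 grasp [ 0.4877 -0.2339  0.1746] yaw_y 24.13 tilt 0.32 gap 0.0917 F [-1.08  0.02 -0.15] q6 -0.87
shift tool mm [ -1.1   1.5 119.6] turn -0.12232680455574041
```

View pics/c3.png

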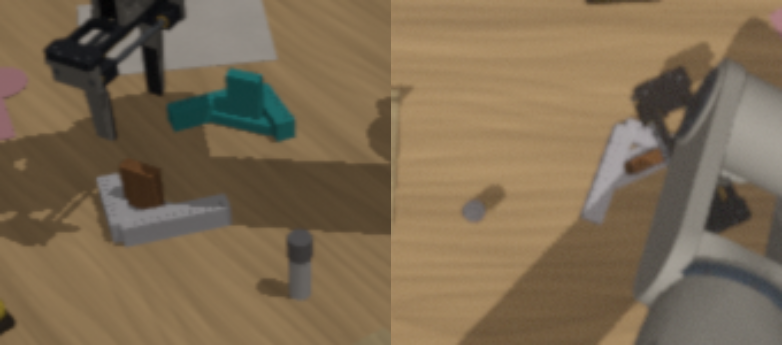

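Call:
{"api": "servo_tool", "payload": {"deltas": [[1,[-0.001,0.0015,0.02],0],[1,[0,0,0.03],0],[1,[0,0,0.03],0],[1,[0,0,0.02],0],[1,[0,0,0.01],0],[1,[0,0,0.006],0],[1,[0,0,0],0],[1,[0,0,0],0]], "squeeze": 30}}

```text
time: 11.23
tool_pos: [0.4919, -0.2334, 0.133]
eef_rot: [0.543, 0.84, 0.0, 0.0]
ft_force: [-0.5, -0.5, -0.3]
finger_gap: 0.0918
```

```bash
python3 -c "
from h import *
need(.489,-.234,.057,24.25)"
```

```text
t 11.23 grasp [ 0.492  -0.2335  0.064 ] yaw_y 24.26 tilt 0.05 gap 0.0918 F [-0.53 -0.52 -0.3 ] q6 -0.87
shift tool mm [ 0.7 -2.9  7. ] turn 0.007858972706699774
```

Call:
{"api": "servo_tool", "payload": {"deltas": [[1,[0.0005,-0.0025,0.004],0],[1,[0,0,0.002],0],[1,[0,0,0],0],[0.2,[0,0,0],0],[-0.2,[0,0,0],0],[-0.3,[0,0,0],0],[-0.4,[0,0,0],0],[-0.5,[0,0,0],0],[-0.6,[0,0,0],0],[-0.7,[0,0,0],0]]}}

```text
time: 12.07
tool_pos: [0.489, -0.2341, 0.1262]
eef_rot: [0.543, 0.84, 0.0, 0.0]
ft_force: [1.1, 0.0, -0.5]
finger_gap: 0.0471
```

Call:
{"api": "servo_tool", "payload": {"deltas": [[-1,[0,0,0],0],[-1,[0,0,0],0],[-1,[0,0,0],0],[-1,[0,0,0],0],[-1,[0,0,0],0],[-1,[0,0,0],0]]}}

```text
time: 12.57
tool_pos: [0.4891, -0.2341, 0.1262]
eef_rot: [0.543, 0.84, 0.0, 0.0]
ft_force: [2.1, -0.0, -0.3]
finger_gap: 0.0199
```

```bash
python3 -c "
from h import *
need(.489,-.234,.057,24.25)"
```

```text
t 12.57 grasp [ 0.4891 -0.2341  0.0572] yaw_y 24.24 tilt 0.02 gap 0.0199 F [ 2.05 -0.03 -0.3 ] q6 -0.87
shift tool mm [ 0.2 -0.1  0.2] turn -0.012375423375601713
```

Call:
{"api": "servo_tool", "payload": {"deltas": [[-1,[0,0,-0.005],0],[-1,[0,0,-0.015],0],[-1,[0,0,-0.025],0],[-1,[0,0,-0.03],0],[-1,[0,0,-0.03],0],[-1,[0,0,-0.02],0],[-1,[0,0,-0.01],0],[-1,[0,0,0],0]]}}

```text
time: 13.23
tool_pos: [0.4896, -0.2344, 0.2633]
eef_rot: [0.543, 0.84, 0.0, 0.002]
ft_force: [0.7, 0.2, -3.6]
finger_gap: 0.0201
```

```bash
python3 -c "
from h import *
need(.514,.227,.19,42.5)
a=grab('scene','pics/s4.png')
cv2.imwrite('pics/c4.png',cv2.resize(a[50:250,130:350],None,fx=3,fy=3))"
```

```text
t 13.23 grasp [ 0.4898 -0.2346  0.1943] yaw_y 24.24 tilt 0.19 gap 0.0201 F [ 0.68  0.21 -3.63] q6 -0.87
shift tool mm [410.9 211.6   3.6] turn -18.263338960701915
```

View pics/c4.png

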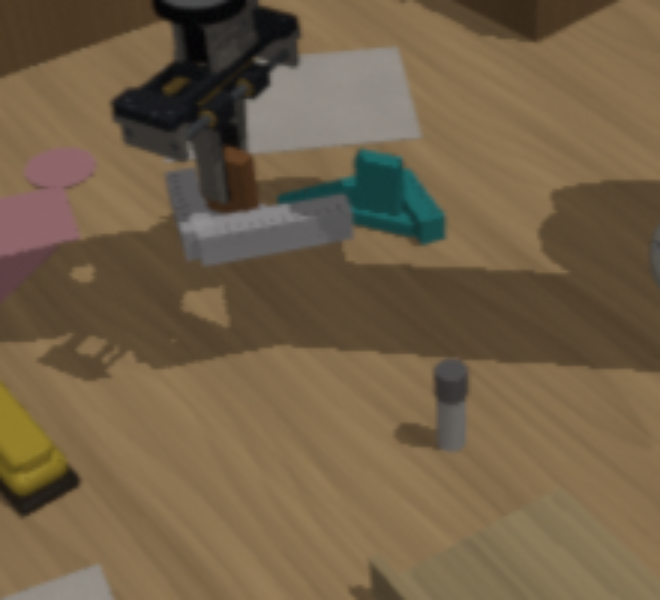

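Call:
{"api": "servo_tool", "payload": {"deltas": [[-1,[0.01,0.005,0],0],[-1,[0.02,0.01,0],0],[-1,[0.03,0.016,0],0],[-1,[0.032,0.0165,0],0],[-1,[0.032,0.0165,0],0],[-1,[0.032,0.0165,0],0],[-1,[0.032,0.0165,0],0],[-1,[0.032,0.0165,0],0],[-1,[0.032,0.0165,0],0],[-1,[0.032,0.0165,0],0]]}}

```text
time: 14.12
tool_pos: [0.5043, 0.0872, 0.2592]
eef_rot: [0.543, 0.84, -0.001, -0.001]
ft_force: [0.5, -0.8, -4.7]
finger_gap: 0.02
```

Call:
{"api": "servo_tool", "payload": {"deltas": [[-1,[0.032,0.0165,0],0],[-1,[0.032,0.0165,0],0],[-1,[0.027,0.013,0],0],[-1,[0.012,0.006,0],0],[-1,[0,0,0],-5],[-1,[0,0,0],-5],[-1,[0,0,0],-5],[-1,[0,0,0],-3.2],[-1,[0,0,0],0],[-1,[0,0,0],0]]}}

```text
time: 14.95
tool_pos: [0.5102, 0.1999, 0.2599]
eef_rot: [0.404, 0.915, -0.001, -0.001]
ft_force: [-0.4, -0.4, -3.5]
finger_gap: 0.02
```

```bash
python3 -c "
from h import *
need(.514,.227,.075,42.5)
a=grab('scene','pics/s5.png');b=grab('top','pics/t5.png')
cv2.imwrite('pics/c5.png',np.hstack([cv2.resize(a[150:310,210:390],None,fx=2.2,fy=2.2),cv2.resize(b[120:280,140:320],None,fx=2.2,fy=2.2)]))"
```

```text
t 14.95 grasp [0.5101 0.1999 0.1909] yaw_y 42.32 tilt 0.14 gap 0.02 F [-0.43 -0.42 -3.45] q6 -0.37
shift tool mm [ 17.3  21.4 115.8] turn -0.1816655357466601
```

View pics/c5.png

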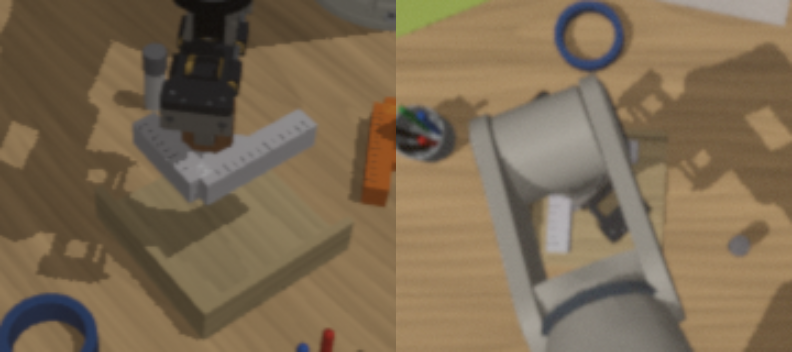

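Call:
{"api": "servo_tool", "payload": {"deltas": [[-1,[0.013,0.017,0],0],[-1,[0,0,0.02],0],[-1,[0,0,0.03],0],[-1,[0,0,0.025],0],[-1,[0,0,0.015],0],[-1,[0,0,0.01],0],[-1,[0,0,0.006],0],[-1,[0,0,0],0],[-1,[0,0,0],0]]}}

```text
time: 15.8
tool_pos: [0.5152, 0.2214, 0.1557]
eef_rot: [0.403, 0.915, 0.0, 0.0]
ft_force: [-0.0, 0.5, -3.3]
finger_gap: 0.0195
```

```bash
python3 -c "
from h import *
need(.514,.227,.0652,42.5)
a=grab('scene','pics/s6.png')
cv2.imwrite('pics/c6.png',cv2.resize(a[200:310,235:385],None,fx=5,fy=5,interpolation=cv2.INTER_CUBIC))"
```

```text
t 15.8 grasp [0.5153 0.2215 0.0867] yaw_y 42.41 tilt 0.03 gap 0.0195 F [-0.03  0.52 -3.32] q6 -0.34
shift tool mm [ 4.9  2.8 21.5] turn -0.08947073936539596
```

View pics/c6.png

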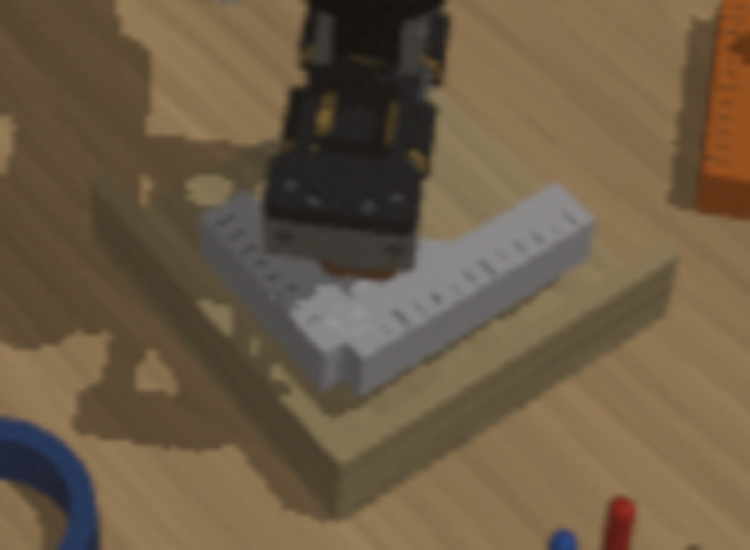

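Run:
```python
from h import *
s=cv2.imread('pics/s6.png')
g=lambda x,y:((x+.5)/5-.5+235,(y+.5)/5-.5+200)
def rep(n,p,q,z,hw):
    a,b,r,o=edge(s,p,q,hw=hw);A=onz('scene',a,z);B=onz('scene',b,z)
    print(n,(a-p).round(2),(b-q).round(2),round(r,2),round(o,2),A.round(4),B.round(4),np.degrees(np.arctan2(*(A-B)[1::-1])).round(2))
for hw in(1.2,1.8):
    rep('long outer top',g(365,357),g(592,225),.0595,hw)
    rep('long outer bottom',g(360,394),g(590,258),.0295,hw)
    rep('short outer top',g(201,225),g(320,352),.0595,hw)
    rep('left outer',g(340,460),g(677,257),.048,hw)
    rep('left inner',g(340,435),g(665,245),.048,hw)
    rep('far outer',g(95,185),g(340,460),.048,hw)
```

```text
long outer top [-0.02 -0.03] [-0.22 -0.38] 0.07 0.79 [0.551  0.269  0.0595] [0.4181 0.2758 0.0595] -2.93
long outer bottom [-0.04 -0.07] [0.15 0.26] 0.23 1.0 [0.5512 0.2674 0.0295] [0.4141 0.2762 0.0295] -3.69
short outer top [ 0.34 -0.32] [ 0.16 -0.15] 0.04 0.83 [0.5611 0.1633 0.0595] [0.5645 0.2545 0.0595] -92.09
left outer [0.26 0.43] [0.02 0.03] 0.05 0.75 [0.5897 0.2996 0.048 ] [0.3932 0.3097 0.048 ] -2.96
left inner [0.29 0.5 ] [-0.27 -0.47] 0.08 0.62 [0.5814 0.2898 0.048 ] [0.3919 0.2996 0.048 ] -2.99
far outer [-0.26  0.23] [-0.32  0.29] 0.04 0.72 [0.5828 0.1047 0.048 ] [0.5904 0.2985 0.048 ] -92.26
long outer top [0.05 0.08] [-0.36 -0.61] 0.13 0.85 [0.551  0.2693 0.0595] [0.4178 0.2751 0.0595] -2.49
long outer bottom [0.56 0.95] [0.54 0.91] 0.04 0.73 [0.5519 0.2704 0.0295] [0.4147 0.2782 0.0295] -3.28
short outer top [ 0.61 -0.57] [ 0.18 -0.17] 0.07 0.68 [0.5602 0.1631 0.0595] [0.5644 0.2545 0.0595] -92.65
left outer [0.48 0.8 ] [-0.05 -0.07] 0.06 0.58 [0.5899 0.3006 0.048 ] [0.3931 0.3094 0.048 ] -2.57
left inner [0.41 0.71] [-0.31 -0.53] 0.16 0.6 [0.5815 0.2903 0.048 ] [0.3918 0.2994 0.048 ] -2.75
far outer [-0.37  0.33] [-0.6   0.53] 0.08 0.62 [0.5832 0.1048 0.048 ] [0.5913 0.2986 0.048 ] -92.4
```

Call:
{"api": "servo_tool", "payload": {"deltas": [[-1,[0,0,0.01],-0.1],[-1,[0,0,0.006],0],[-1,[0,0,0.003],0],[-1,[0,0,0],0],[-1,[0,0,0.001],0],[-1,[0,0,0],0],[-1,[0,0,0],0]]}}

```text
time: 16.43
tool_pos: [0.515, 0.2214, 0.1353]
eef_rot: [0.402, 0.915, 0.0, 0.0]
ft_force: [-0.4, -0.3, -2.9]
finger_gap: 0.0198
```

```bash
python3 -c "
from h import *
need(.5289,.2422,.0652,42.5)"
```

```text
t 16.43 grasp [0.515  0.2214 0.0663] yaw_y 42.54 tilt 0.01 gap 0.0198 F [-0.37 -0.3  -2.86] q6 -0.34
shift tool mm [ 5.9 24.3  1.1] turn 0.036469481328893494
```

Call:
{"api": "servo_tool", "payload": {"deltas": [[-1,[0,0,0.001],0],[-1,[0,0,0],0],[-1,[0,0,0.0004],0],[-1,[0,0,0],0],[-1,[0,0,0],0]]}}

```text
time: 16.85
tool_pos: [0.5149, 0.2214, 0.1342]
eef_rot: [0.402, 0.915, 0.0, 0.0]
ft_force: [-2.3, -1.4, 4.5]
finger_gap: 0.0197
```

```bash
python3 -c "
from h import *
need(.5289,.2422,.0652,42.5)"
```

```text
t 16.85 grasp [0.5149 0.2214 0.0652] yaw_y 42.54 tilt 0.02 gap 0.0197 F [-2.34 -1.43  4.45] q6 -0.34
shift tool mm [ 5.9 24.4  0. ] turn 0.038942507734134324
```

Call:
{"api": "servo_tool", "payload": {"deltas": [[-1,[0.002,0.006,0],0],[-1,[0.002,0.006,0],0],[-1,[0.001,0.005,0],0],[-1,[0.001,0.003,0],0],[-1,[0,0,0],0],[-1,[0,0,0],0]]}}

```text
time: 17.35
tool_pos: [0.5263, 0.24, 0.1342]
eef_rot: [0.402, 0.915, 0.001, 0.0]
ft_force: [-0.3, 0.0, 5.2]
finger_gap: 0.0198
```

```bash
cat >> h.py <<'E'
def bf():
    s=readout.state();F=s['ft_force'];a=np.radians(-2.5)
    print('F on tool in box axes',round(F[0]*np.cos(a)+F[1]*np.sin(a),2),round(-F[0]*np.sin(a)+F[1]*np.cos(a),2),'z',F[2].round(2),'T',s['torque'].round(2))
E
python3 -c "
from h import *
need(.5289,.2422,.0652,42.5);bf()"
```

```text
t 17.35 grasp [0.5264 0.2401 0.0652] yaw_y 42.55 tilt 0.09 gap 0.0198 F [-0.28  0.05  5.22] q6 -0.32
shift tool mm [-0.2  3.3  0.1] turn 0.05173095534519234
F on tool in box axes -0.28 0.04 z 5.22 T [-0.1   0.19  0.05]
```

Call:
{"api": "servo_tool", "payload": {"deltas": [[-1,[0,0.001,0],0],[-1,[0,0.001,0],0],[-1,[0,0,0],0],[-1,[0,0,0],0]]}}

```text
time: 17.68
tool_pos: [0.5271, 0.2408, 0.1342]
eef_rot: [0.402, 0.915, -0.0, 0.0]
ft_force: [-2.3, -2.9, 8.1]
finger_gap: 0.0202
```

```bash
python3 -c "
from h import *
need(.5289,.2422,.0652,42.5);bf()"
```

```text
t 17.68 grasp [0.5271 0.2408 0.0652] yaw_y 42.55 tilt 0.0 gap 0.0202 F [-2.27 -2.85  8.09] q6 -0.32
shift tool mm [-0.2  2.2  0. ] turn 0.04595594594958641
F on tool in box axes -2.15 -2.95 z 8.09 T [-0.38  0.36  0.05]
```

Call:
{"api": "servo_tool", "payload": {"deltas": [[-1,[0,0.001,0],0],[-1,[0,0.001,0],0],[-1,[0,0,0],0],[-1,[0,0,0],0]]}}

```text
time: 18.02
tool_pos: [0.5286, 0.2422, 0.1342]
eef_rot: [0.402, 0.915, -0.0, 0.0]
ft_force: [-4.0, -3.3, 9.3]
finger_gap: 0.0199
```

```bash
python3 -c "
from h import *
need(.5289,.2422,.0652,42.5);bf()"
```

```text
t 18.02 grasp [0.5286 0.2422 0.0652] yaw_y 42.54 tilt 0.0 gap 0.0199 F [-3.98 -3.28  9.27] q6 -0.32
shift tool mm [-0.2  0.3  0. ] turn 0.04436650588459656
F on tool in box axes -3.83 -3.45 z 9.27 T [-0.31  0.38  0.04]
```

Call:
{"api": "servo_tool", "payload": {"deltas": [[-1,[0,0.001,0],0],[-1,[0,0.0005,0],0],[-1,[0,0,0],0],[-1,[0,0,0],0]]}}

```text
time: 18.35
tool_pos: [0.5296, 0.2431, 0.1342]
eef_rot: [0.402, 0.915, -0.0, -0.0]
ft_force: [-4.1, -2.2, 7.8]
finger_gap: 0.0198
```

```bash
python3 -c "
from h import *
need(.5289,.2422,.0652,42.5);bf()"
```

```text
t 18.35 grasp [0.5296 0.2431 0.0652] yaw_y 42.55 tilt 0.01 gap 0.0198 F [-4.14 -2.23  7.79] q6 -0.31
shift tool mm [-0.2 -1.1  0. ] turn 0.04617064355227285
F on tool in box axes -4.04 -2.41 z 7.79 T [-0.4   0.37  0.  ]
```

Call:
{"api": "servo_tool", "payload": {"deltas": [[-1,[0,0.001,0],0],[-1,[0,0,0],0],[-1,[0,0,0],0]]}}

```text
time: 18.6
tool_pos: [0.5304, 0.2438, 0.1342]
eef_rot: [0.402, 0.915, -0.0, -0.0]
ft_force: [-3.1, -2.5, 8.1]
finger_gap: 0.0197
```

```bash
python3 -c "
from h import *
need(.5289,.2422,.0652,42.5);bf()"
```

```text
t 18.6 grasp [0.5304 0.2438 0.0652] yaw_y 42.54 tilt 0.0 gap 0.0197 F [-3.05 -2.5   8.07] q6 -0.31
shift tool mm [-0.2 -2.2  0. ] turn 0.04423374115887668
F on tool in box axes -2.94 -2.63 z 8.07 T [-0.46  0.32 -0.04]
```

Call:
{"api": "servo_tool", "payload": {"deltas": [[-1,[0,0.001,0],0],[-1,[0,0,0],0],[-1,[0,0,0],0]]}}

```text
time: 18.85
tool_pos: [0.5306, 0.244, 0.1343]
eef_rot: [0.402, 0.915, -0.001, -0.0]
ft_force: [-5.6, -5.2, 11.6]
finger_gap: 0.0198
```

```bash
python3 -c "
from h import *
need(.5289,.2422,.0652,42.5);bf()"
```

```text
t 18.85 grasp [0.5305 0.2439 0.0653] yaw_y 42.55 tilt 0.1 gap 0.0198 F [-5.6  -5.17 11.65] q6 -0.31
shift tool mm [-0.2 -2.3  0.1] turn 0.04768817368278633
F on tool in box axes -5.37 -5.41 z 11.65 T [-0.78  0.62 -0.02]
```

Call:
{"api": "servo_tool", "payload": {"deltas": [[-1,[0,0.001,0],0],[-1,[0,0,0],0],[-1,[0,0,0],0]]}}

```text
time: 19.1
tool_pos: [0.5307, 0.2441, 0.1343]
eef_rot: [0.402, 0.916, -0.002, -0.001]
ft_force: [-8.5, -9.4, 16.0]
finger_gap: 0.0197
```

```bash
python3 -c "
from h import *
need(.5289,.2422,.0652,42.5);bf()
a=grab('scene','pics/s7.png')
cv2.imwrite('pics/c7.png',cv2.resize(a[200:310,235:385],None,fx=5,fy=5,interpolation=cv2.INTER_CUBIC))"
```

```text
t 19.1 grasp [0.5305 0.244  0.0653] yaw_y 42.56 tilt 0.2 gap 0.0197 F [-8.54 -9.36 16.05] q6 -0.31
shift tool mm [-0.2 -2.4  0.1] turn 0.05764722269449862
F on tool in box axes -8.12 -9.73 z 16.05 T [-1.16  0.93 -0.01]
```

View pics/c7.png

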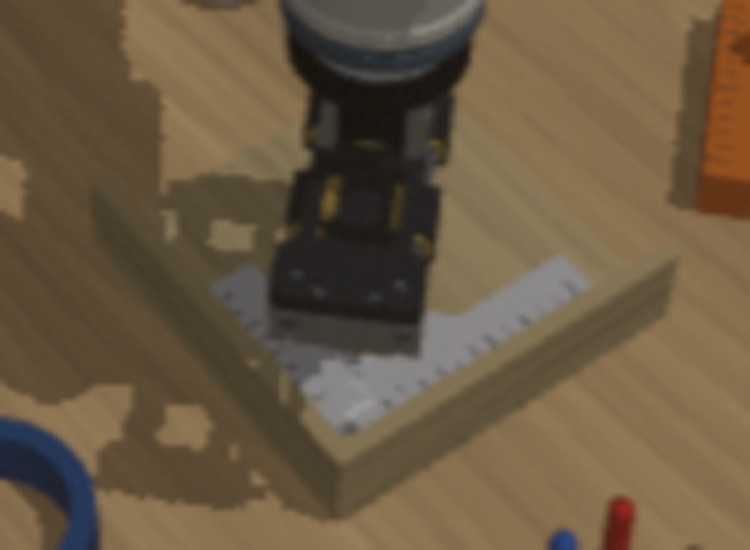

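Call:
{"api": "servo_tool", "payload": {"deltas": [[-1,[0,0.001,-0.0005],0],[-1,[0,0.0005,0],0],[-1,[0,0,0],0],[-1,[0,0,0],0]]}}

```text
time: 19.48
tool_pos: [0.531, 0.2443, 0.1344]
eef_rot: [0.402, 0.916, -0.003, -0.001]
ft_force: [-10.0, -12.2, 16.6]
finger_gap: 0.0196
```

```bash
python3 -c "
from h import *
need(.5289,.2422,.0652,42.5);bf()"
```

```text
t 19.48 grasp [0.5307 0.244  0.0654] yaw_y 42.57 tilt 0.34 gap 0.0196 F [-10.03 -12.17  16.62] q6 -0.31
shift tool mm [-0.1 -2.6  0.3] turn 0.07216254965752
F on tool in box axes -9.49 -12.6 z 16.62 T [-1.8   1.14  0.07]
```

Call:
{"api": "servo_tool", "payload": {"deltas": [[-1,[0,0.001,-0.0005],0],[-1,[0,0,0],0],[-1,[0,0,0],0],[-1,[0,0,0],0],[-1,[0,0,0],0],[-1,[0,0,0],0]]}}

```text
time: 19.98
tool_pos: [0.5312, 0.2444, 0.1345]
eef_rot: [0.402, 0.916, -0.003, -0.002]
ft_force: [-10.6, -15.0, 15.0]
finger_gap: 0.0195
```

```bash
python3 -c "
from h import *
need(.5289,.2422,.0652,42.5);bf()
a=grab('scene','pics/s8.png');b=grab('top','pics/t8.png')
cv2.imwrite('pics/c8.png',np.hstack([cv2.resize(a[200:310,235:385],None,fx=2.6,fy=2.6,interpolation=cv2.INTER_CUBIC),cv2.resize(b[140:250,180:330],None,fx=2.6,fy=2.6,interpolation=cv2.INTER_CUBIC)]))
s=a
g=lambda x,y:((x+.5)/5-.5+235,(y+.5)/5-.5+200)
for n,p,q in (('long inner',g(470,318),g(560,258)),('long/side visible',g(400,400),g(590,290)),('short visible',g(215,290),g(300,385))):
    A,B,r,o=edge(s,p,q,hw=1.5);A,B=onz('scene',A,.038),onz('scene',B,.038);print(n,round(r,2),A.round(4),B.round(4),np.degrees(np.arctan2(*(A-B)[1::-1])).round(2))
"
```

```text
t 19.98 grasp [0.5308 0.2441 0.0655] yaw_y 42.58 tilt 0.45 gap 0.0195 F [-10.63 -14.96  14.99] q6 -0.31
shift tool mm [-0.1 -2.7  0.3] turn 0.08085856133375557
F on tool in box axes -9.97 -15.41 z 14.99 T [-2.2   1.31  0.04]
long inner 0.02 [0.4872 0.2689 0.038 ] [0.4299 0.2691 0.038 ] -0.2
long/side visible 0.4 [0.5431 0.285  0.038 ] [0.4322 0.2926 0.038 ] -3.9
short visible 0.52 [0.5711 0.1847 0.038 ] [0.5735 0.2513 0.038 ] -92.02
```

View pics/c8.png

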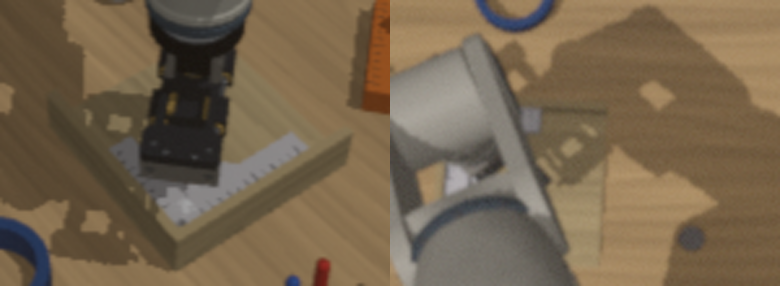

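Call:
{"api": "servo_tool", "payload": {"deltas": [[-1,[-0.0007,0.0007,0],0],[-1,[-0.0007,0.0007,0],0],[-1,[0,0,0],0],[-1,[0,0,0],0],[-1,[0,0,0],0]]}}

```text
time: 20.5
tool_pos: [0.5322, 0.2443, 0.1346]
eef_rot: [0.402, 0.916, -0.004, -0.003]
ft_force: [-15.3, -13.0, 19.8]
finger_gap: 0.0196
```

```bash
python3 -c "
from h import *
need(.5289,.2422,.0652,42.5);bf()"
```

```text
t 20.5 grasp [0.5316 0.244  0.0656] yaw_y 42.57 tilt 0.56 gap 0.0196 F [-15.25 -13.01  19.8 ] q6 -0.31
shift tool mm [ 0.5 -3.2  0.5] turn 0.07067155448072526
F on tool in box axes -14.67 -13.66 z 19.8 T [-2.02  2.25  0.09]
```

Call:
{"api": "servo_tool", "payload": {"deltas": [[-1,[-0.0007,0.0007,-0.0005],0],[-1,[-0.0007,0.0007,-0.0005],0],[-1,[0,0,0],0],[-1,[0,0,0],0],[-1,[0,0,0],0]]}}

```text
time: 20.92
tool_pos: [0.5327, 0.2444, 0.1348]
eef_rot: [0.402, 0.915, -0.005, -0.004]
ft_force: [-18.2, -10.8, 17.8]
finger_gap: 0.0199
```

```bash
python3 -c "
from h import *
need(.5289,.2422,.0652,42.5);bf()"
```

```text
t 20.92 grasp [0.5319 0.244  0.0658] yaw_y 42.55 tilt 0.73 gap 0.0199 F [-18.24 -10.76  17.85] q6 -0.31
shift tool mm [ 0.7 -3.4  0.7] turn 0.04501969223937863
F on tool in box axes -17.75 -11.54 z 17.85 T [-1.52  3.07  0.05]
```

Call:
{"api": "servo_tool", "payload": {"deltas": [[-1,[0.0007,0.0007,0],0],[-1,[0.0005,0.0005,0],0],[-1,[0,0,0],0],[-1,[0,0,0],0],[-1,[0,0,0],0]]}}

```text
time: 21.33
tool_pos: [0.5327, 0.2446, 0.1349]
eef_rot: [0.402, 0.916, -0.006, -0.004]
ft_force: [-18.0, -19.5, 20.9]
finger_gap: 0.0196
```

```bash
python3 -c "
from h import *
need(.5289,.2422,.0652,42.5);bf()"
```

```text
t 21.33 grasp [0.5319 0.2441 0.0659] yaw_y 42.57 tilt 0.82 gap 0.0196 F [-17.98 -19.55  20.91] q6 -0.31
shift tool mm [ 0.6 -3.5  0.7] turn 0.06990834757398545
F on tool in box axes -17.11 -20.31 z 20.91 T [-2.81  2.88  0.08]
```

Call:
{"api": "servo_tool", "payload": {"deltas": [[-1,[0,0,0],0],[-1,[0,0,0],0],[-1,[0,0,0],0],[-1,[0,0,0],0],[-1,[0,0,0],0],[-1,[0,0,0],0]]}}

```text
time: 21.83
tool_pos: [0.5327, 0.2446, 0.1348]
eef_rot: [0.402, 0.916, -0.006, -0.004]
ft_force: [-18.1, -19.8, 21.2]
finger_gap: 0.0198
```

```bash
python3 -c "
from h import *
need(.5289,.2422,.0652,42.5);bf()
a=grab('scene','pics/s9.png');b=grab('top','pics/t9.png')
cv2.imwrite('pics/c9.png',np.vstack([np.hstack([cv2.resize(a[120:310,130:385],(400,300),interpolation=cv2.INTER_CUBIC),cv2.resize(b[90:280,140:395],(400,300),interpolation=cv2.INTER_CUBIC)]),np.hstack([cv2.resize(a[220:295,265:365],(400,300),interpolation=cv2.INTER_CUBIC),cv2.resize(b[170:245,190:290],(400,300),interpolation=cv2.INTER_CUBIC)])]))"
```

```text
t 21.83 grasp [0.5319 0.2441 0.0658] yaw_y 42.56 tilt 0.82 gap 0.0198 F [-18.1  -19.84  21.17] q6 -0.31
shift tool mm [ 0.6 -3.5  0.7] turn 0.06418082994156293
F on tool in box axes -17.21 -20.62 z 21.17 T [-2.84  2.86 -0.03]
```

View pics/c9.png

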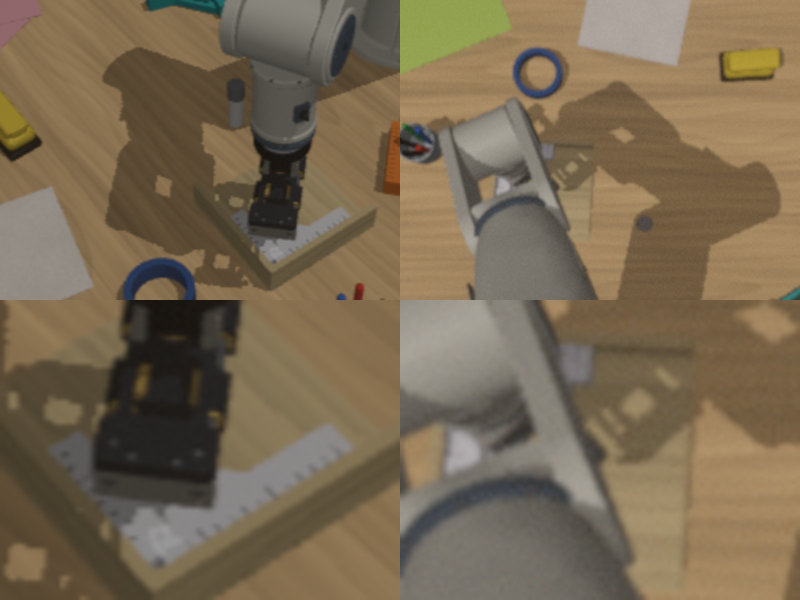

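Call:
{"api": "servo_tool", "payload": {"deltas": [[-1,[0,0,-0.0005],0],[-1,[-0.0004,-0.0004,-0.0005],0],[-1,[-0.0004,0.0004,-0.0005],0],[-1,[0,0,0],0],[-1,[0,0,0],0],[-1,[0,0,0],0]]}}

```text
time: 22.43
tool_pos: [0.5328, 0.2446, 0.135]
eef_rot: [0.402, 0.915, -0.006, -0.005]
ft_force: [-15.3, -12.6, 5.9]
finger_gap: 0.0196
```

```bash
python3 -c "
from h import *
need(.5289,.2422,.0652,42.5);bf()"
```

```text
t 22.43 grasp [0.532  0.2441 0.066 ] yaw_y 42.55 tilt 0.85 gap 0.0196 F [-15.28 -12.64   5.92] q6 -0.31
shift tool mm [ 0.7 -3.5  0.9] turn 0.053242998795298035
F on tool in box axes -14.71 -13.29 z 5.92 T [-2.21  2.54 -0.  ]
```

Call:
{"api": "servo_tool", "payload": {"deltas": [[-1,[0,0,0.0006],0],[-1,[0,0,0],0],[-1,[0,0,0],0],[-1,[0,0,0],0],[-1,[0,0,0],0],[-1,[0,0,0],0],[-1,[0,0,0],0]]}}

```text
time: 23.02
tool_pos: [0.5329, 0.2446, 0.135]
eef_rot: [0.402, 0.915, -0.006, -0.005]
ft_force: [-18.8, -13.4, 12.3]
finger_gap: 0.0199
```

```bash
python3 -c "
from h import *
need(.5289,.2422,.0652,42.5);bf()
env.close_job()"
```

```text
t 23.02 grasp [0.532  0.2441 0.066 ] yaw_y 42.55 tilt 0.84 gap 0.0199 F [-18.79 -13.39  12.26] q6 -0.31
shift tool mm [ 0.7 -3.5  0.8] turn 0.0526073630235544
F on tool in box axes -18.19 -14.2 z 12.26 T [-2.3   2.86 -0.03]
the job is handed in; nothing more can be done
```

I moved the glue stick out of the corner and stood it upright on the bare table near (0.42, 0.00). I then gripped the silver square by its wooden grip at 30 N, laid it flat on the base board and pressed it into the corner. The job was handed in at 23 s with the arm still gripping and pressing; no verdict was reported.

**Last force readings:** the push is about 18 N towards far_side, 14 N towards left_side and 12 N down. The square stayed still when I eased the downward force so that friction alone could not hold it, so I take both faces to be touching.

**Angle:** the gripper puts the square's yaw at about -2.45°, against -2.5° measured for the box. The grip opening reads 19.9 mm on the 20 mm block.

**Other things:** in the last pictures the stick stands upright off the board, and the tape roll, punch and marker pot look unmoved.

**Checks that disagreed or could not be made:**
- The gripper stopped about 3.5 mm further along the corner diagonal than the cameras predicted. I put this down to calibration and measuring error.
- The tool is tilted 0.84° (0.015 rad) under the load. I could not measure the square's own tilt, but it should be no more than that, against a limit of 0.03 rad.

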